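# Slide the motion-capture pod into its charging bay

### The job

One motion-capture pod has been left lying on the deck of the two-bay charger; without gripping or lifting it, push it with the fingertips until it lies flat along the charger's rail, while it is still well out of the bay. Then, keeping it against the rail, slide it along into the free corner bay until it is fully home against the end wall, and take the fingers away. Leave the pod that is already charging and the other things on the counter where they are.

Things in the scene. Friction and masses are not known exactly. Their poses are not given: they have to be found in the camera images.
- charger: Two-bay slide-in pod charger, fixed: black deck plate 120 mm (x) by 340 mm (y), 12 mm thick, origin under its centre at counter height, z up. The deck top is open at the front (-x). A straight rail runs along the whole far (+x) edge; each end of the rail has a bay in the corner. The free bay is always at the -y end, the charged pod in the +y one.
- rail (a point): Point on the aluminium rail's guiding face at deck height, mid length: charger x = +50 mm, y = 0, z = 12 mm. The face is parallel to the charger's y and looks to its -x; the rail is 10 mm thick and 14 mm high above the deck. Axes as the charger's.
- free_bay (a point): Where the loose pod's origin lies when fully home: on the deck (z = 12 mm), at charger x = +31.5 mm, y = -137 mm. The bay's end wall (inner face at y = -164 mm, 14.5 mm high) meets the rail in a corner. Bay 38.5 mm wide: 2.5 mm play sideways. Low lips in it reach 3 mm over a pod's foot, 7 mm above the deck, so a pod goes in only by sliding lengthwise. Nothing springs back.
- free_mouth (a point): Inner edge of the free bay's guide where the straight bay begins: charger x = +11.5 mm, y = -132 mm, deck height. The guide, 8 mm thick and 12 mm high, faces the rail from here to the end wall; from here towards +y a mouth of the same height flares away from the rail to about x = +4 mm at y = -117 mm. The other bay mirrors this one.
- pod: The loose motion-capture pod, foot down on the open deck: grey foot 54 (x) by 36 (y) by 5 mm, round corners, with a white housing 48 by 26 mm on it, top 18 mm above the deck; about 30 g. Origin: centre of its underside; x along its length. Either end may lead. Against the rail its centre is 18 mm from the rail face; when home its rear 22 mm sticks out of the guide. Starts turned up to 0.5 rad from the rail.
- charged_pod: A second, identical pod, loose but home in the other bay (+y end of the charger), reaching from the end wall to y = +110 mm of the charger. Origin at the centre of its underside, x along its length. Must stay there.
- mug: White mug, 80 mm across, 90 mm tall, handle at its +y; origin at the centre of its underside. Leave alone.
- bottle: Drinking bottle, 66 mm across, 190 mm tall; origin at the centre of its underside. Leave alone.
- spacer: Aluminium headset spacer, a ring 38 mm across and 20 mm tall standing on the counter in front of the charger; origin at the centre of its underside. Leave alone.
- level: Spirit level lying flat on the counter behind the charger (+x side), 200 mm (x) by 40 mm by 20 mm tall; origin at the centre of its underside. Leave alone.
Things that resemble listed ones, but are neither listed nor needed, are in the scene too. What is shaped like the pod but yellow is not meant.

How it is judged:
On the way:
1. the pod lies flat along the rail (foot edge within 3 mm, parallel within 0.09 rad), its centre still more than 57 mm short of home (x of pod in the frame of charger between 0.029 and 0.036 m and y of pod in the frame of charger above -0.08 m and z of pod in the frame of charger below 0.016 m and angle between the x axis of pod and the y axis of charger, either way round below 0.09 rad), for 0.2 s.
At the end, for the whole second after the job is handed in: The loose pod is fully home in the free bay: its leading end within 3 mm of the end wall, its foot between the rail and the guide (within 5 mm of the rail), parallel to the rail within 0.08 rad, flat on the deck and at rest; the charged pod is still in its own bay (moved less than 6 mm) (y of pod in the frame of charger between -0.14 and -0.134 m and x of pod in the frame of charger between 0.027 and 0.036 m and z of pod in the frame of charger below 0.0145 m and angle between the x axis of pod and the y axis of charger, either way round below 0.08 rad and linear speed of pod below 0.01 m/s and distance of charged_pod from where it was at the start of the episode below 0.006 m); the robot touches nothing.
It fails at once if the loose pod is lifted off the charger's deck or tipped up (z of pod in the frame of charger above 0.02 m or angle between pod's own z axis and vertical above 0.5 rad).
It fails at once if the loose pod is moved past the start of the free bay's mouth while standing off the rail (more than 8 mm) (y of pod in the frame of charger below -0.088 m and x of pod in the frame of charger below 0.024 m).
It fails at once if the charged pod is moved in its bay by more than 6 mm (distance of charged_pod from where it was at the start of the episode above 0.006 m).
It fails at once if the mug, bottle, spacer or level is moved by more than 15 mm (distance of any of mug, bottle, spacer, level from where it was at the start of the episode above 0.015 m).
It also fails if it takes over 45 s, if anything falls off the work surface, if the arm or the gripper's body presses on something with over 40 N, if the wrist force passes 120 N, or if a joint passes its speed limit or range.

### The arm

A 6-joint arm with a two-finger parallel gripper is mounted at the origin on the work surface. World frame = base frame: x ahead of the robot, y to its left, z up, the work surface at z = 0. Lengths are in m, angles in rad, forces in N, time in s.
With the tool pointing down it reaches from about 0.35 to 0.85 m from the base axis. Payload 8.1 kg.
Tool frame: the origin (TCP) lies at the very end of the fingers, on their centre line; the grasp point (between the pads) lies 19 mm behind it; z points along the fingers, y is the direction in which the jaws open and shut (so a half turn about z gives the same grasp; the last joint's range is limited). The gripper opens to 93 mm and grips with 3 to 60 N. Pads are 15 mm wide; open, the fingers measure 128 mm over their backs; the gripper's body (75 mm by 188 mm) begins 65 mm behind the grasp point.
Start: joints at [-1.337, 0.13, 1.488, -0, 1.523, -0.085], TCP at [0.188, -0.57, 0.219] pointing down, gripper open.
Joint ranges: [-2.96, 2.96], [-0.89, 2.26], [0.02, 2.5], [-1.34, 4.48], [0, 2.73], [-2.66, 2.66]. Speed limits (rad/s): [2.39, 2.39, 2.79, 3.14, 3.14, 3.14].

### API

Orientations are given as a rotation vector (axis times angle).
In Python, from plant import robot gives the robot as it stands.
- The arm moves only by the shell command python3 -m pendant 'ROWS' [OPENING] [FORCE]. ROWS is JSON, a list of rows, each an object with "delta_pos": the shift along the tool's x, y, z in m, a list of three; "spin": the turn about the tool's z in rad. In form: [{"delta_pos": [dx, dy, dz], "spin": spin}, ...]. A call has 1 to 10 rows; each row is the pose to reach, as a shift and turn from the pose measured when the call began, along the tool's axes at that moment; what a row does not reach only later rows make up. A row lasts 1/10 s, in which the tool goes at most 50 mm and 8.59 degrees, less where a joint would pass 70% of its speed; a pose out of reach is approached as far as the arm can. A call with a gripper value outside its range is refused whole. OPENING is the closure, from -1 (fully open) to 1 (shut), set as the call begins (- or left out, the last holds). The fingers move at their own pace and stop on an object; FORCE is the grip in N (left out, the last holds). Time passes only in rows, so rows that repeat a pose let the fingers close. It gives the time, the measured TCP pose, the force and the opening at its end, in the units of the state.
- robot.read_state(): the state, without advancing time (a new reading comes with each control period).
- robot.read_camera(name): name is "scene" or "top" or "wrist"; returns a dict with "color" (400x640x3 uint8, blue, green, red), "camera_matrix" (3x3 intrinsics, pixels), "R" (3x3) and "t" (3): a world point X has camera coordinates R X + t. Camera axes: x right, y down, z forward; pixel columns grow to the right and rows downward; lengths in m; the calibration is good to about 2 mm. A picture is of the moment at which its call begins. There is no depth.
- robot.close_job(): hands the job in, once; it reports no verdict.
Trained networks look in the newest picture that a camera, given by its name, has taken for a name from the list of things; names that differ only in an ending like _2 or _b are one class to them, and where a whole thing is asked for, a point or a joint stands for the part that bears it (a point fixed in the world has none). Each returns a list of dicts, best first, with "score" (0 to 1); they miss things now and then, are a little off and sometimes report something else, mostly with a low value. They report only what shows in the picture. A call takes as long as a camera call. They do not tell look-alikes from the thing itself.
- robot.outline_of(camera, label): "mask" (400x640 bool, what is visible of it).
- robot.mark_of(camera, label): "location" ([x, y, z] in m, in the coordinates of the camera as it stood for that picture, good to about 4 mm: a listed point, or the origin of a listed thing).
The state is a dict: "t": time; "q": joint angles; "dq": joint speeds; "joint_torque": joint torques, N m; "tool_pos": TCP position; "orientation": TCP orientation; "force": force on the tool from outside, world axes, zero at the start; "wrist_torque": the same for the moment, N m; "opening": finger opening in m.
Only numpy, scipy, OpenCV 4.12 (cv2) and the standard library are available. Lean on these libraries where they do the work, as an engineer would, in place of code of your own. Each camera call takes 0.05 s, during which the arm holds its last target.

## Working session

There is one attempt and no reset: what is moved stays moved. The work goes in short steps, Python scripts to look and compute and a shell command to move; the robot and the scene stay as the last step left them, time stands still between calls to the robot, and variables do not carry over. Pictures are saved under pics/ and viewed, and the job is handed in when it is done.

```bash
mkdir -p pics; ls
cat > h.py <<'E'
from plant import robot
import numpy as np, cv2
def grab(n):
    return robot.read_camera(n)
def toworld(c,p): return c["R"].T@(np.array(p)-c["t"])
def proj(c,X):
    p=c["camera_matrix"]@(c["R"]@np.array(X)+c["t"]); return p[:2]/p[2]
def back(c,uv,z):
    d=c["R"].T@np.linalg.inv(c["camera_matrix"])@np.array([uv[0],uv[1],1.]); o=-c["R"].T@c["t"]
    return o+d*(z-o[2])/d[2]
E
python3 - <<'E'
from h import *
s=robot.read_state(); print({k:np.round(s[k],3).tolist() for k in ("t","tool_pos","orientation","opening")})
for n in ("top","scene"):
    c=grab(n); cv2.imwrite(f"pics/{n}0.png",c["color"])
    for l in ("charger","rail","free_bay","free_mouth","pod","charged_pod","mug","bottle","spacer","level"):
        for d in robot.mark_of(n,l): print(n,l,round(d["score"],2),np.round(toworld(c,d["location"]),4),np.round(proj(c,toworld(c,d["location"]))))
E
```

```text
pics
{'t': 0.0, 'tool_pos': [0.188, -0.569, 0.218], 'orientation': [-3.1, -0.498, 0.0], 'opening': 0.093}
top charger 0.8 [ 0.5178 -0.019   0.0029] [341. 192.]
top rail 0.94 [ 0.5644 -0.003   0.0087] [335. 173.]
top free_bay 0.56 [ 0.593  -0.139   0.0079] [388. 163.]
top free_mouth 0.7 [ 0.5684 -0.1431  0.0084] [390. 172.]
top pod 0.88 [ 0.3306 -0.1515  0.0017] [393. 265.]
top pod 0.84 [ 0.5034 -0.0172  0.0078] [340. 197.]
top pod 0.82 [ 0.3482 -0.0344  0.0016] [347. 258.]
top pod 0.52 [ 0.3213  0.1399 -0.0011] [278. 268.]
top charged_pod 0.71 [0.5029 0.1185 0.0119] [287. 197.]
top charged_pod 0.22 [ 0.5697 -0.141   0.0097] [389. 172.]
top mug 0.66 [4.480e-01 2.449e-01 4.000e-04] [238. 218.]
top bottle 0.72 [ 0.6165 -0.2782 -0.0011] [441. 155.]
top bottle 0.52 [ 0.4528  0.2423 -0.0008] [239. 216.]
top spacer 0.48 [ 0.3912  0.0494 -0.0028] [314. 241.]
top level 0.7 [ 0.6524 -0.0444 -0.0023] [351. 140.]
top level 0.49 [0.3905 0.0502 0.0034] [314. 241.]
top level 0.3 [0.5039 0.1237 0.0111] [285. 196.]
scene rail 0.82 [ 0.5655 -0.001   0.0135] [326. 218.]
scene rail 0.24 [0.5048 0.1201 0.0135] [329. 175.]
scene free_bay 0.62 [ 0.5926 -0.1367  0.0139] [303. 268.]
scene free_mouth 0.82 [ 0.5672 -0.1393  0.0123] [292. 264.]
scene pod 0.85 [ 0.3436 -0.0391 -0.    ] [233. 197.]
scene pod 0.76 [0.3244 0.1429 0.0044] [271. 148.]
scene pod 0.74 [ 0.5001 -0.0224  0.012 ] [295. 214.]
scene pod 0.63 [ 0.3336 -0.1577 -0.0009] [195. 230.]
scene charged_pod 0.61 [0.5053 0.1211 0.0151] [329. 174.]
scene mug 0.87 [ 4.503e-01  2.416e-01 -4.000e-04] [334. 143.]
scene mug 0.33 [ 0.4973 -0.0207  0.0106] [294. 213.]
scene bottle 0.79 [ 0.6122 -0.282   0.0012] [270. 336.]
scene spacer 0.48 [0.3895 0.0536 0.0023] [273. 179.]
scene level 0.72 [ 0.6519 -0.0406 -0.0008] [353. 251.]
```

Run:
```python
import cv2
a=cv2.imread("pics/top0.png"); b=cv2.imread("pics/scene0.png")
cv2.imwrite("pics/topz.png",cv2.resize(a[120:300,210:470],None,fx=3,fy=3,interpolation=cv2.INTER_CUBIC))
cv2.imwrite("pics/scenez.png",cv2.resize(b[110:360,160:420],None,fx=2.4,fy=2.4,interpolation=cv2.INTER_CUBIC))
```

```text
(no output)
```

View pics/topz.png

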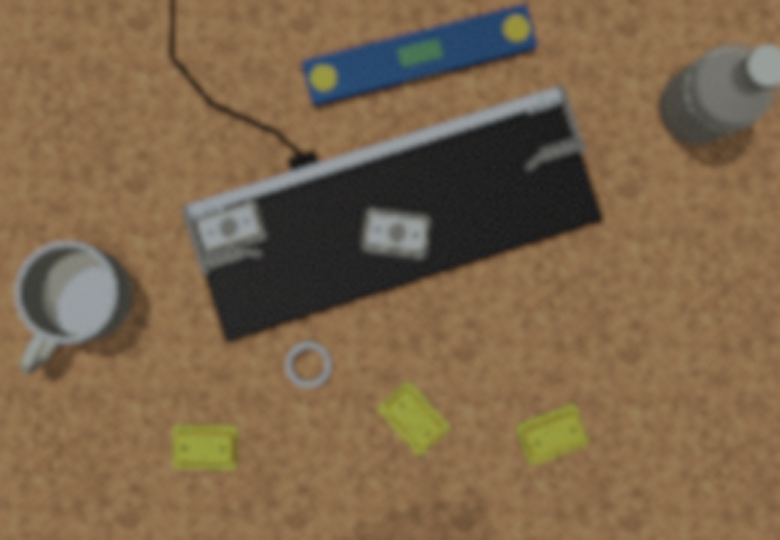

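View pics/scenez.png

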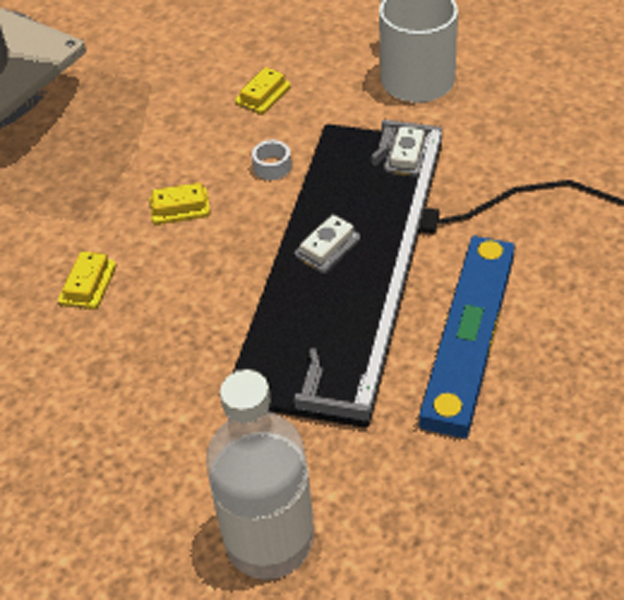

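In the top picture the white pod mid-deck at (342,197) is the loose pod. The white one in the left corner bay at (286,196) is the charged pod. The three yellow ones at (278,268), (347,258) and (393,265) are decoys. The crops confirm that the white mid-deck pod is foot down, off the rail and turned. The free bay is at the right end (~(392,168)), next to the bottle.

Next I fit the charger and pod poses.

```bash
cat >> h.py <<'E'
from scipy.optimize import least_squares
def fit2d(P,W):
    P=np.array(P);W=np.array(W)
    f=lambda v:(np.c_[P[:,0]*np.cos(v[2])-P[:,1]*np.sin(v[2])+v[0],P[:,0]*np.sin(v[2])+P[:,1]*np.cos(v[2])+v[1]]-W).ravel()
    r=least_squares(f,[0.52,0,0],loss="soft_l1",f_scale=.003); return r.x,f(r.x).reshape(-1,2)
E
python3 - <<'E'
from h import *
P=[];W=[]
L={"charger":(0,0),"rail":(.05,0),"free_bay":(.0315,-.137),"free_mouth":(.0115,-.132),"charged_pod":(.0315,.137)}
T={}
for n in ("top","scene"):
    c=grab(n)
    for l in L:
        d=robot.mark_of(n,l)
        if d and d[0]["score"]>.4: P.append(L[l]);W.append(toworld(c,d[0]["location"])[:2])
    # mask of deck
    for l in ("charger","pod"):
        for d in robot.outline_of(n,l):
            m=d["mask"].astype(np.uint8)
            if m.sum()<30: continue
            z=0.012 if l=="charger" else 0.017
            cn=max(cv2.findContours(m,0,1)[0],key=cv2.contourArea)
            w=np.array([back(c,p[0],z)[:2] for p in cn])
            (cx,cy),wh,a=cv2.minAreaRect((w*1000).astype(np.float32))
            print(n,l,round(d["score"],2),"centre",round(cx,1),round(cy,1),"size",np.round(wh,1),"ang",round(a,1))
v,r=fit2d(P,W); print(v,np.degrees(v[2])); print(np.round(r*1000,1))
E
```

```text
top charger 0.72 centre 525.5 -17.8 size [137.6 341.1] ang 17.2
top pod 0.84 centre 323.4 135.9 size [34.7 55.1] ang 0.5
top pod 0.71 centre 335.0 -152.4 size [36.8 53.6] ang 20.7
top pod 0.57 centre 345.9 -36.8 size [51.1 37.2] ang 45.2
scene charger 0.93 centre 528.2 -9.0 size [148.8 364.7] ang 17.1
scene pod 0.85 centre 327.9 130.0 size [64.  41.2] ang 89.9
scene pod 0.83 centre 352.9 -42.0 size [52.2 46.3] ang 40.2
scene pod 0.6 centre 501.9 -16.8 size [66.9 44.2] ang 82.9
[ 0.51825139 -0.01911998  0.30926057] 17.719325586880153
[[ -3.8  -0.7]
 [ -0.6  -0.4]
 [  2.7   0.2]
 [  3.2   1.1]
 [  1.3  -2.7]
 [  1.5   0.7]
 [ -1.9  -1.8]
 [  0.8  -0.3]
 [-12.4 137.7]]
```

```bash
cat >> h.py <<'E'
def ch2w(v,p):
    p=np.atleast_2d(p);c,s=np.cos(v[2]),np.sin(v[2])
    return np.c_[p[:,0]*c-p[:,1]*s+v[0],p[:,0]*s+p[:,1]*c+v[1],p[:,2]]
def w2ch(v,w):
    w=np.asarray(w);c,s=np.cos(v[2]),np.sin(v[2]);d=w[:2]-v[:2]
    return np.array([c*d[0]+s*d[1],-s*d[0]+c*d[1]])
def overlay(c,v,pods,fn,roi,k):
    im=c["color"]; x0,y0,x1,y1=roi
    o=cv2.resize(im[y0:y1,x0:x1],None,fx=k,fy=k,interpolation=cv2.INTER_CUBIC)
    def dr(pts,col,closed=True):
        q=np.array([(proj(c,p)-[x0,y0]+.5)*k for p in pts]).round().astype(np.int32); cv2.polylines(o,[q],closed,col,1)
    dr(ch2w(v,[(-.06,-.17,.012),(.06,-.17,.012),(.06,.17,.012),(-.06,.17,.012)]),(0,0,255))
    dr(ch2w(v,[(.05,-.17,.026),(.06,-.17,.026),(.06,.17,.026),(.05,.17,.026)]),(0,255,0))
    dr(ch2w(v,[(.0115,-.164,.024),(.0115,-.132,.024),(.004,-.117,.024)]),(255,255,0),False)
    for (px,py,pa) in pods:
        ww=np.array([px,py,pa]); dr(ch2w(ww,[(-.027,-.018,.017),(.027,-.018,.017),(.027,.018,.017),(-.027,.018,.017)]),(255,0,255))
        dr(ch2w(ww,[(-.024,-.013,.03),(.024,-.013,.03),(.024,.013,.03),(-.024,.013,.03)]),(0,165,255))
    cv2.imwrite(fn,o)
def podfit(c,guess,rad=45):
    """white housing blob near guess (world xy) -> pose"""
    im=c["color"].astype(int); hsv=cv2.cvtColor(c["color"],cv2.COLOR_BGR2HSV)
    u=proj(c,[guess[0],guess[1],.03]); return im,hsv,u
E
python3 - <<'E'
from h import *
v=np.array([.518,-.019,.309])
c=grab("top")
im=c["color"]; hsv=cv2.cvtColor(im,cv2.COLOR_BGR2HSV)
x0,y0,x1,y1=320,180,365,212
print("V/S around"); 
m=((hsv[...,2]>60)).astype(np.uint8); mm=np.zeros_like(m); mm[182:211,322:362]=m[182:211,322:362]
n,l,st,ce=cv2.connectedComponentsWithStats(mm); print(st,ce)
cn=max(cv2.findContours(mm,0,1)[0],key=cv2.contourArea)
w=np.array([back(c,p[0],.02)[:2] for p in cn]);print(cv2.minAreaRect((w*1000).astype(np.float32)))
ys,xs=np.nonzero(mm); wt=np.array([back(c,(x,y),.022)[:2] for x,y in zip(xs,ys)])
mu=wt.mean(0);ev=np.linalg.eigh(np.cov(wt.T));a=np.arctan2(*ev[1][::-1,1]);print(mu,a,np.degrees(a),w2ch(v,mu))
overlay(c,v,[(mu[0],mu[1],a)],"pics/ov1.png",(265,135,425,240),5)
E
```

```text
V/S around
[[     0      0    640    400 255647]
 [   330    189     24     18    347]
 [   357    209      5      2      6]] [[319.46940899 199.50274011]
 [341.34870317 197.30259366]
 [359.33333333 209.83333333]]
((501.9044189453125, -18.885404586791992), (57.39252853393555, 39.36110305786133), 82.92974853515625)
[ 0.50114106 -0.01971039] 1.3246083803296667 75.89446970054968 [-0.01627651  0.00445016]
```

View pics/ov1.png

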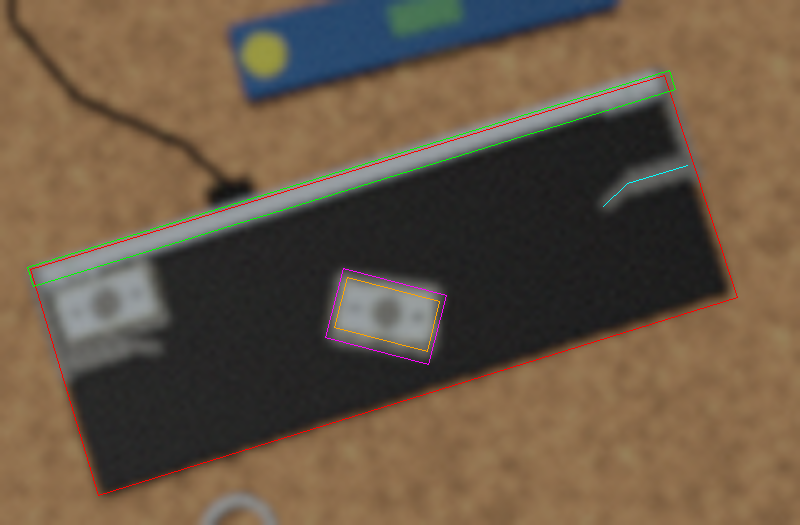

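The overlay fits: the charger is at about (0.519,-0.018), yaw 0.306 (its right end drawn ~1 px too long). The pod's outline shows it yawed by about 83°, i.e. roughly 0.4 rad off the rail. The tool x axis already lies along charger x. I'll move up close with the gripper shut and look with the wrist camera.

```bash
cat >> h.py <<'E'
from scipy.spatial.transform import Rotation as Ro
def delta(target,s=None):
    s=s or robot.read_state(); R=Ro.from_rotvec(s["orientation"]).as_matrix(); return R.T@(np.array(target)-s["tool_pos"])
def toolyaw(s=None):
    s=s or robot.read_state(); R=Ro.from_rotvec(s["orientation"]).as_matrix(); return np.arctan2(R[1,0],R[0,0]),R[2]
def goal(v,x,y,z): return ch2w(v,[(x,y,z)])[0]
E
python3 - <<'E'
from h import *
v=np.array([.519,-.018,.306])
print(goal(v,-.1,0,.2),delta(goal(v,-.1,0,.2)),toolyaw())
E
```

```text
[ 0.42364538 -0.04812469  0.2       ] [ 0.38718485 -0.42152797  0.01863087] (np.float64(0.31879761962126607), array([-4.16636281e-06,  9.74758571e-06, -1.00000000e+00]))
```

```bash
python3 -m pendant '[{"delta_pos":[0.03,-0.033,0],"spin":0},{"delta_pos":[0.06,-0.066,0],"spin":0},{"delta_pos":[0.09,-0.1,0],"spin":0},{"delta_pos":[0.12,-0.133,0],"spin":0},{"delta_pos":[0.15,-0.166,0],"spin":0},{"delta_pos":[0.18,-0.2,0],"spin":0},{"delta_pos":[0.21,-0.23,0.005],"spin":0.013},{"delta_pos":[0.24,-0.265,0.01],"spin":0.013},{"delta_pos":[0.27,-0.3,0.015],"spin":0.013},{"delta_pos":[0.3,-0.33,0.018],"spin":0.013}]' 1 30
python3 -m pendant '[{"delta_pos":[0.03,-0.033,0],"spin":0},{"delta_pos":[0.06,-0.066,0],"spin":0},{"delta_pos":[0.087,-0.092,0],"spin":0},{"delta_pos":[0.087,-0.092,0],"spin":0},{"delta_pos":[0.087,-0.092,0],"spin":0}]'
python3 - <<'E'
from h import *
s=robot.read_state();print(s["tool_pos"],toolyaw(s)[0],s["q"],s["opening"])
c=grab("wrist");cv2.imwrite("pics/w1.png",c["color"])
for l in ("charger","rail","free_bay","free_mouth","pod","charged_pod"):
    for d in robot.mark_of("wrist",l)[:3]: X=toworld(c,d["location"]);print(l,round(d["score"],2),np.round(X,4),np.round(proj(c,X)))
E
```

```text
t: 2.95
tool_pos: [0.3698, -0.1604, 0.2005]
orientation: [3.105, 0.478, 0.001]
force: [1.3, -0.2, 0.2]
opening: 0.0177
t: 3.45
tool_pos: [0.4251, -0.0459, 0.2005]
orientation: [3.104, 0.482, 0.0]
force: [-0.4, 0.5, 0.4]
opening: 0.0005
[ 0.42508124 -0.04585582  0.2005346 ] 0.30836004571693715 [-2.27130163e-01 -3.47229864e-01  1.96438609e+00 -4.17205579e-04
  1.52406128e+00  1.03532556e+00] 0.0005332628068383145
charger 0.89 [ 5.128e-01 -2.440e-02  2.000e-04] [330.  93.]
charger 0.69 [ 0.5063 -0.0235  0.0101] [328.  99.]
rail 0.95 [ 0.5644 -0.0015  0.0133] [324.  30.]
free_bay 0.86 [ 0.5896 -0.1389  0.0109] [467.  51.]
free_mouth 0.8 [ 0.5733 -0.1381  0.0171] [462.  67.]
pod 0.84 [ 0.3463 -0.0344  0.0032] [294. 241.]
pod 0.8 [0.3205 0.1375 0.0077] [138. 219.]
pod 0.77 [ 0.503  -0.0192  0.0099] [323. 100.]
charged_pod 0.81 [0.5042 0.1235 0.0145] [182.  52.]
```

View pics/w1.png

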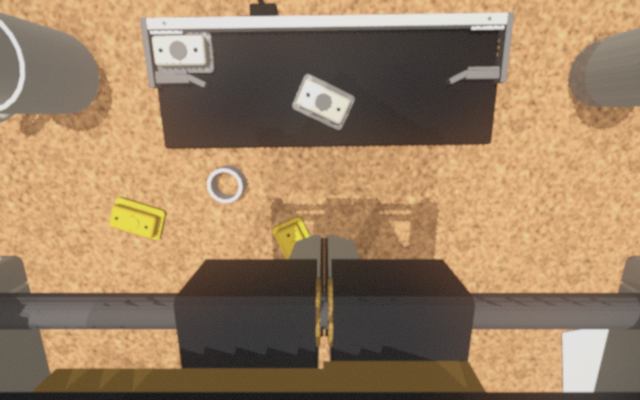

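Run:
```python
from h import *
c=grab("wrist")
v=np.array([.518,-.018,.306])
hsv=cv2.cvtColor(c["color"],cv2.COLOR_BGR2HSV); m=np.zeros((400,640),np.uint8); m[65:138,280:370]=(hsv[65:138,280:370,2]>75)
cn=max(cv2.findContours(m,0,1)[0],key=cv2.contourArea); w=np.array([back(c,p[0],.017)[:2] for p in cn]); r=cv2.minAreaRect((w*1000).astype(np.float32)); print(r, cv2.minAreaRect(cn))
overlay(c,v,[(r[0][0]/1000,r[0][1]/1000,v[2]+np.pi/2-.42)],"pics/ov2.png",(130,0,530,160),2)
```

```text
((501.0791015625, -20.070831298828125), (57.74354553222656, 39.27391052246094), 82.1277847290039) ((320.8000793457031, 101.1074447631836), (59.2658805847168, 41.27922058105469), 25.70995330810547)
```

View pics/ov2.png

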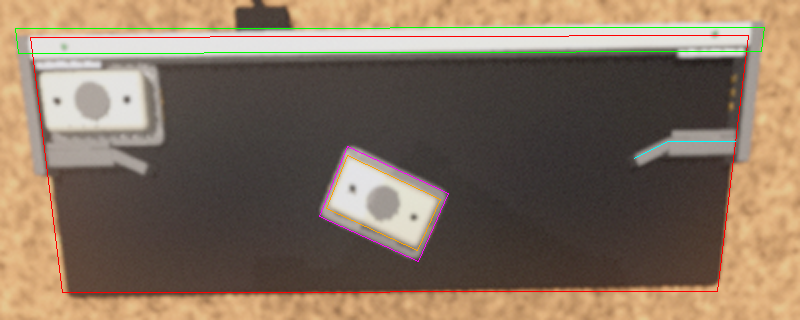

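Overlay agrees within 1–2 mm (charger yaw about 0.31). The loose pod is at wrist pixel (321,101), charger (-17,+3) mm and about 0.41 rad off the rail. Lowering the closed fingers in front of it.

Run:
```python
from h import *
v=np.array([.518,-.018,.31])
print(delta(goal(v,-.066,.002,.015)))
```

```text
[ 0.03146959 -0.00171324  0.18563058]
```

```bash
python3 -m pendant '[{"delta_pos":[0.01,-0.002,0.04],"spin":0},{"delta_pos":[0.02,-0.002,0.08],"spin":0},{"delta_pos":[0.0315,-0.002,0.12],"spin":0},{"delta_pos":[0.0315,-0.002,0.15],"spin":0},{"delta_pos":[0.0315,-0.002,0.17],"spin":0},{"delta_pos":[0.0315,-0.002,0.18],"spin":0},{"delta_pos":[0.0315,-0.002,0.185],"spin":0},{"delta_pos":[0.0315,-0.002,0.185],"spin":0},{"delta_pos":[0.0315,-0.002,0.185],"spin":0}]'
python3 - <<'E'
from h import *
v=np.array([.518,-.018,.31])
s=robot.read_state();print(s["tool_pos"],w2ch(v,s["tool_pos"]),s["force"])
c=grab("wrist");cv2.imwrite("pics/w2.png",c["color"])
E
```

```text
t: 4.75
tool_pos: [0.4555, -0.0363, 0.0169]
orientation: [3.104, 0.475, 0.004]
force: [0.5, 0.8, 1.0]
opening: 0.0007
[ 0.45553294 -0.03628458  0.0169085 ] [-0.06506734  0.00164309] [0.46589469 0.75996512 0.98461521]
```

View pics/w2.png

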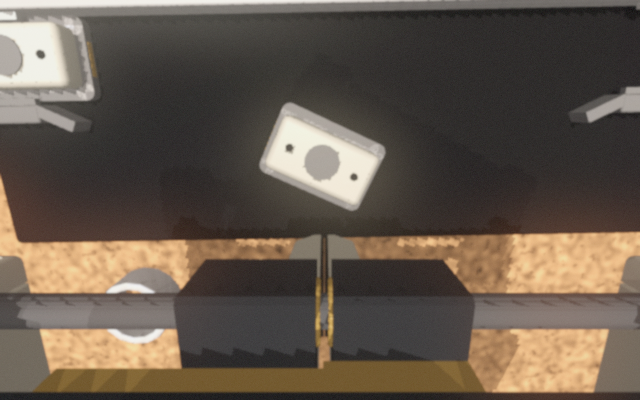

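The wrist view shows the closed tips at (325,245) just in front of the deck, and the pod at (322,160) ahead of them. Now the push towards the rail, 2 mm lower.

```bash
python3 -m pendant '[{"delta_pos":[0.004,0,0.003],"spin":0},{"delta_pos":[0.01,0,0.003],"spin":0},{"delta_pos":[0.016,0,0.003],"spin":0},{"delta_pos":[0.022,0,0.003],"spin":0},{"delta_pos":[0.028,0,0.003],"spin":0},{"delta_pos":[0.034,0,0.003],"spin":0},{"delta_pos":[0.04,0,0.003],"spin":0},{"delta_pos":[0.045,0,0.003],"spin":0},{"delta_pos":[0.05,0,0.003],"spin":0},{"delta_pos":[0.055,0,0.003],"spin":0}]'
python3 - <<'E'
from h import *
v=np.array([.518,-.018,.31])
s=robot.read_state();print(s["tool_pos"],w2ch(v,s["tool_pos"]),s["force"])
c=grab("wrist");cv2.imwrite("pics/w3.png",c["color"])
E
```

```text
t: 5.8
tool_pos: [0.5085, -0.0196, 0.0141]
orientation: [3.104, 0.476, 0.004]
force: [0.0, -0.0, 0.3]
opening: 0.0005
[ 0.50847222 -0.0196271   0.01410205] [-0.00956999  0.00135699] [ 0.04809411 -0.02398402  0.33252544]
```

View pics/w3.png

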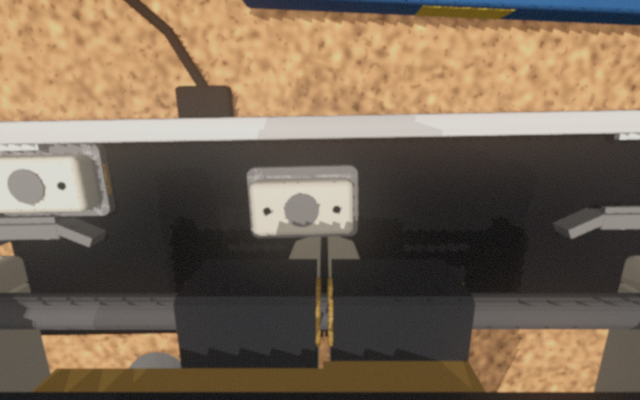

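The pod is now nearly parallel to the rail at (303,207), with a ~13 mm gap to it. I'll close the gap gently, in small steps at the end.

```bash
python3 -m pendant '[{"delta_pos":[0.004,0,0],"spin":0},{"delta_pos":[0.008,0,0],"spin":0},{"delta_pos":[0.011,0,0],"spin":0},{"delta_pos":[0.013,0,0],"spin":0},{"delta_pos":[0.014,0,0],"spin":0},{"delta_pos":[0.014,0,0],"spin":0}]'
python3 - <<'E'
from h import *
v=np.array([.518,-.018,.31])
s=robot.read_state();print(s["tool_pos"],w2ch(v,s["tool_pos"]),s["force"])
E
python3 -m pendant '[{"delta_pos":[0.001,0,0],"spin":0},{"delta_pos":[0.002,0,0],"spin":0},{"delta_pos":[0.003,0,0],"spin":0},{"delta_pos":[0.003,0,0],"spin":0}]'
python3 - <<'E'
from h import *
v=np.array([.518,-.018,.31])
s=robot.read_state();print(s["tool_pos"],w2ch(v,s["tool_pos"]),s["force"])
c=grab("wrist");cv2.imwrite("pics/w4.png",c["color"])
E
```

```text
t: 6.45
tool_pos: [0.5211, -0.0156, 0.0141]
orientation: [3.104, 0.476, 0.001]
force: [-7.3, -1.5, 6.0]
opening: 0.0009
[ 0.5211325  -0.01555373  0.0140757 ] [0.00372944 0.00137407] [-7.28346117 -1.45495126  6.01002783]
t: 6.85
tool_pos: [0.5214, -0.0153, 0.0136]
orientation: [3.104, 0.476, -0.009]
force: [-12.1, -3.1, 11.2]
opening: 0.0005
[ 0.52140362 -0.01528524  0.01362561] [0.00406955 0.00154705] [-12.14976795  -3.07729488  11.18511573]
```

View pics/w4.png

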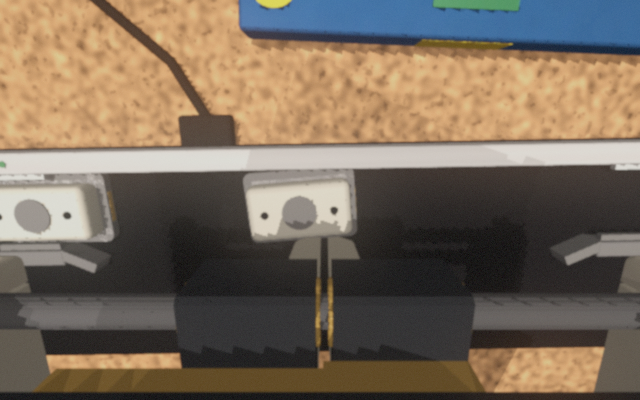

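The pod is against the rail, with its left end perhaps 1–2 mm off because I pushed right of its centre. I'll back off, centre on the pod (11 mm left) and nudge once more.

```bash
python3 -m pendant '[{"delta_pos":[-0.006,0,-0.0005],"spin":0},{"delta_pos":[-0.01,-0.007,-0.0005],"spin":0},{"delta_pos":[-0.01,-0.015,-0.0005],"spin":0},{"delta_pos":[-0.006,-0.015,-0.0005],"spin":0},{"delta_pos":[-0.002,-0.015,-0.0005],"spin":0},{"delta_pos":[0.0005,-0.015,-0.0005],"spin":0},{"delta_pos":[0.002,-0.015,-0.0005],"spin":0},{"delta_pos":[0.002,-0.015,-0.0005],"spin":0},{"delta_pos":[0.002,-0.015,-0.0005],"spin":0}]'
python3 - <<'E'
from h import *
v=np.array([.518,-.018,.31])
s=robot.read_state();print(s["tool_pos"],w2ch(v,s["tool_pos"]),s["force"],toolyaw(s)[0])
E
python3 -m pendant '[{"delta_pos":[-0.004,0,0],"spin":0},{"delta_pos":[-0.012,0,0],"spin":0},{"delta_pos":[-0.02,0,0],"spin":0},{"delta_pos":[-0.02,0,0],"spin":0}]'
python3 - <<'E'
from h import *
c=grab("wrist");cv2.imwrite("pics/w5.png",c["color"])
v=np.array([.518,-.018,.31])
for l in ("rail","free_bay","free_mouth","pod","charged_pod"):
    for d in robot.mark_of("wrist",l)[:3]: X=toworld(c,d["location"]);print(l,round(d["score"],2),np.round(X,4),w2ch(v,X),np.round(proj(c,X)))
E
```

```text
t: 7.8
tool_pos: [0.5171, -0.0007, 0.0136]
orientation: [3.104, 0.476, -0.016]
force: [-10.4, -2.1, 7.4]
opening: 0.0006
[ 0.51709632 -0.00074818  0.01362681] [0.00440221 0.01670516] [-10.3512497   -2.11457046   7.44831959] 0.304563219965599
t: 8.2
tool_pos: [0.497, -0.007, 0.0136]
orientation: [3.104, 0.476, -0.017]
force: [0.1, 0.3, 0.2]
opening: 0.0005
rail 0.57 [ 0.5641 -0.0035  0.0127] [ 0.0483451  -0.00023757] [360. 124.]
free_mouth 0.95 [ 0.5741 -0.1359  0.0167] [ 0.01747626 -0.1293606 ] [622. 187.]
pod 0.69 [0.5478 0.0026 0.0082] [0.03462398 0.01054427] [337. 151.]
charged_pod 0.62 [0.504  0.1236 0.0154] [0.02985816 0.13907204] [ 74. 165.]
```

View pics/w5.png

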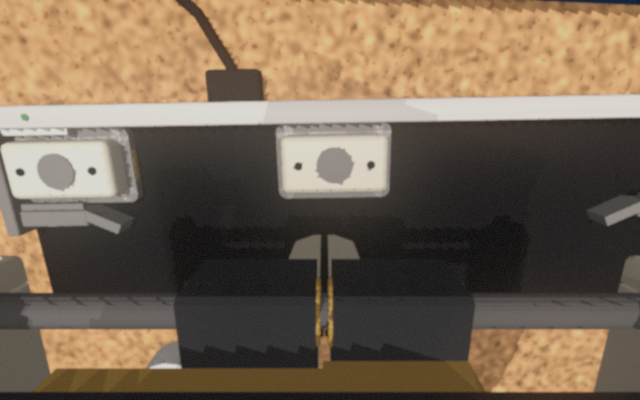

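The pod lies parallel and in contact with the rail, centre at pixel (335,162), i.e. charger y ≈ +12 mm, so it is well out of the bay. Next I lift, turn the tool a quarter turn (wide side across) and go behind its rear end.

```bash
python3 -m pendant '[{"delta_pos":[0,0,-0.03],"spin":0},{"delta_pos":[0,-0.01,-0.06],"spin":-0.1},{"delta_pos":[0.01,-0.02,-0.07],"spin":-0.25},{"delta_pos":[0.02,-0.03,-0.07],"spin":-0.4},{"delta_pos":[0.03,-0.04,-0.07],"spin":-0.55},{"delta_pos":[0.04,-0.042,-0.07],"spin":-0.7},{"delta_pos":[0.044,-0.042,-0.07],"spin":-0.85},{"delta_pos":[0.044,-0.042,-0.07],"spin":-1.0},{"delta_pos":[0.044,-0.042,-0.07],"spin":-1.15},{"delta_pos":[0.044,-0.042,-0.07],"spin":-1.3}]'
python3 -m pendant '[{"delta_pos":[0,0,0],"spin":-0.14},{"delta_pos":[0,0,0],"spin":-0.27},{"delta_pos":[0,0,0],"spin":-0.27},{"delta_pos":[0,0,0],"spin":-0.27}]'
python3 - <<'E'
from h import *
v=np.array([.518,-.018,.31])
s=robot.read_state();print(s["tool_pos"],w2ch(v,s["tool_pos"]),s["force"],toolyaw(s)[0]-np.pi/2,s["q"])
c=grab("wrist");cv2.imwrite("pics/w6.png",c["color"])
c=grab("top");
overlay(c,v,[],"pics/ov6.png",(265,135,425,240),5)
E
```

```text
t: 9.5
tool_pos: [0.5285, 0.0468, 0.0835]
orientation: [-2.173, -2.262, 0.013]
force: [0.2, -0.8, 0.7]
opening: 0.0004
t: 9.9
tool_pos: [0.5287, 0.0469, 0.0835]
orientation: [-1.853, -2.53, 0.012]
force: [0.2, 0.4, 0.1]
opening: 0.0006
[0.52866642 0.04692211 0.08351914] [0.02996304 0.05857362] [0.15071691 0.36198701 0.11546735] 0.30630287079801355 [-0.00618979  0.06162491  1.81535207 -0.00278857  1.27378464 -0.31166566]
```

View pics/w6.png

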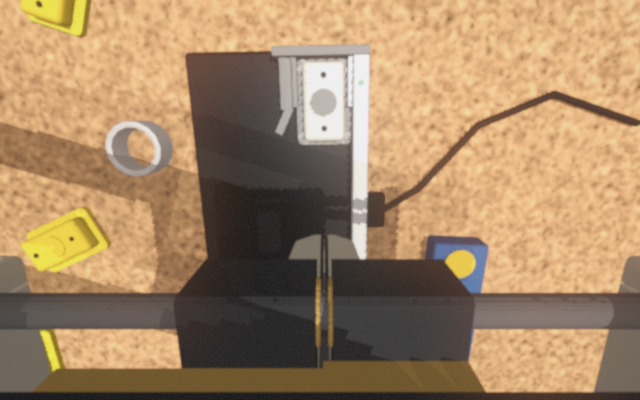

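View pics/ov6.png

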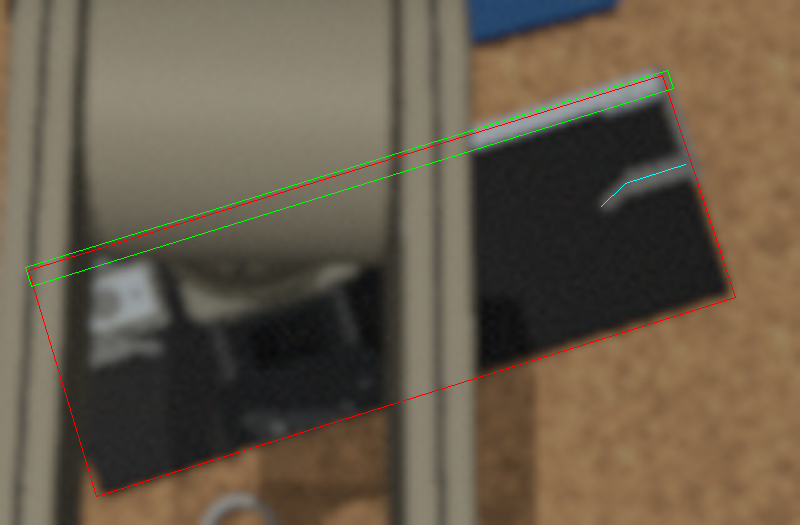

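The wrist view shows the tips at (325,245) clear of the rail (inner face ~353) with ~4 mm margin, and the charged pod untouched at (323,100). The loose pod is behind the fingers from this side. Lowering.

```bash
python3 -m pendant '[{"delta_pos":[0,-0.001,0.03],"spin":0},{"delta_pos":[0,-0.001,0.05],"spin":0},{"delta_pos":[0,-0.001,0.06],"spin":0},{"delta_pos":[0,-0.001,0.065],"spin":0},{"delta_pos":[0,-0.001,0.068],"spin":0},{"delta_pos":[0,-0.001,0.069],"spin":0},{"delta_pos":[0,-0.001,0.069],"spin":0}]'
python3 - <<'E'
from h import *
v=np.array([.518,-.018,.31])
s=robot.read_state();print(s["tool_pos"],w2ch(v,s["tool_pos"]),s["force"],toolyaw(s)[0]-np.pi/2)
c=grab("scene");
overlay(c,v,[],"pics/ov7.png",(220,130,420,340),3)
c=grab("wrist");cv2.imwrite("pics/w7.png",c["color"])
E
```

```text
t: 10.7
tool_pos: [0.5277, 0.0464, 0.0153]
orientation: [-1.853, -2.531, 0.011]
force: [-0.1, 0.4, 0.2]
opening: 0.0007
[0.52769541 0.04641133 0.01530372] [0.0288825 0.0583834] [-0.09531903  0.38260933  0.24469181] 0.30693307706350903
```

View pics/ov7.png

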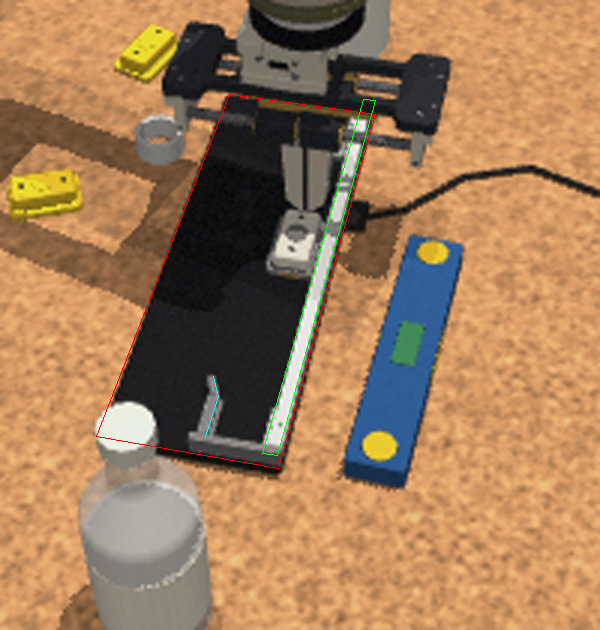

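View pics/w7.png

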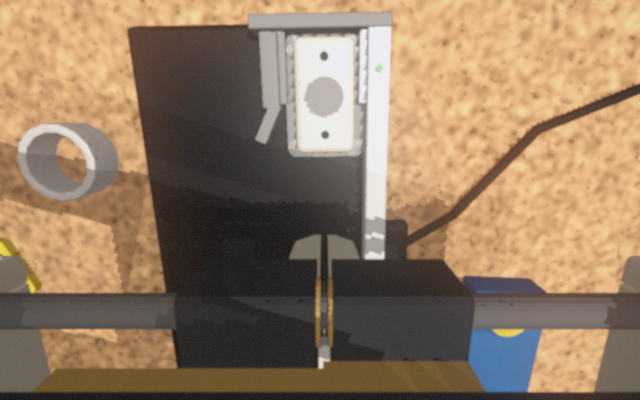

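Scene view: the pod is flat on the rail at crop (295,245), with the closed fingers right behind it and clear of the rail. Sliding most of the way first, then looking again.

```bash
python3 -m pendant '[{"delta_pos":[-0.005,0,0],"spin":0},{"delta_pos":[-0.01,0,0],"spin":0},{"delta_pos":[-0.016,0,0],"spin":0},{"delta_pos":[-0.024,0,0],"spin":0},{"delta_pos":[-0.032,0,0],"spin":0},{"delta_pos":[-0.04,0,0],"spin":0},{"delta_pos":[-0.048,0,0],"spin":0},{"delta_pos":[-0.056,0,0],"spin":0},{"delta_pos":[-0.061,0,0],"spin":0},{"delta_pos":[-0.063,0,0],"spin":0}]'
python3 - <<'E'
from h import *
v=np.array([.518,-.018,.31])
s=robot.read_state();print(s["tool_pos"],w2ch(v,s["tool_pos"]),s["force"],toolyaw(s)[0]-np.pi/2)
c=grab("scene");
overlay(c,v,[],"pics/ov8.png",(220,180,420,320),4)
E
```

```text
t: 11.8
tool_pos: [0.5469, -0.0143, 0.0153]
orientation: [-1.853, -2.531, 0.011]
force: [-0.6, 0.7, 0.4]
opening: 0.0004
[ 0.54686484 -0.01426741  0.01530463] [ 0.02862761 -0.0052508 ] [-0.63611474  0.66973087  0.41115722] 0.3064537414631705
```

View pics/ov8.png

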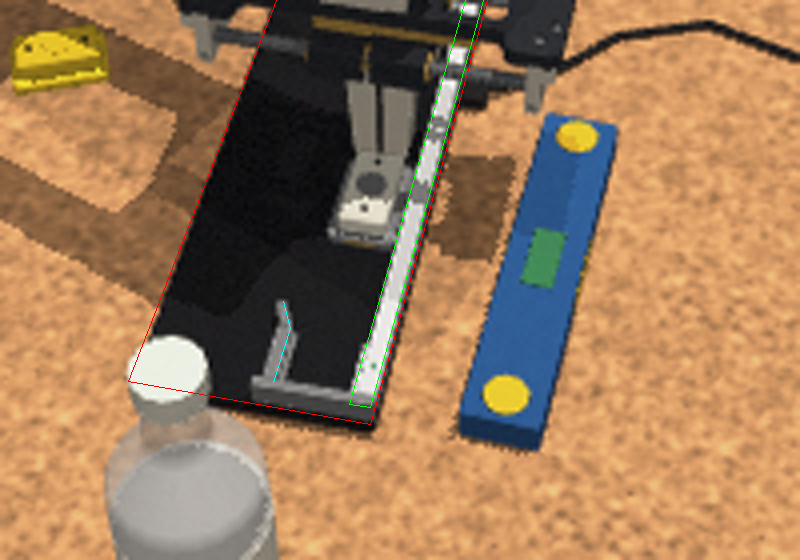

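The pod is still parallel and on the rail (crop (370,205)). Continuing to the mouth with a 1 mm bias towards the rail.

```bash
python3 -m pendant '[{"delta_pos":[-0.004,0.0005,0],"spin":0},{"delta_pos":[-0.01,0.001,0],"spin":0},{"delta_pos":[-0.016,0.001,0],"spin":0},{"delta_pos":[-0.022,0.0015,0],"spin":0},{"delta_pos":[-0.028,0.0015,0],"spin":0},{"delta_pos":[-0.034,0.0015,0],"spin":0},{"delta_pos":[-0.04,0.0015,0],"spin":0},{"delta_pos":[-0.045,0.0015,0],"spin":0},{"delta_pos":[-0.049,0.0015,0],"spin":0},{"delta_pos":[-0.05,0.0015,0],"spin":0}]'
python3 - <<'E'
from h import *
v=np.array([.518,-.018,.31])
s=robot.read_state();print(s["tool_pos"],w2ch(v,s["tool_pos"]),s["force"],toolyaw(s)[0]-np.pi/2)
c=grab("scene");
overlay(c,v,[],"pics/ov9.png",(240,200,400,310),5)
E
```

```text
t: 12.85
tool_pos: [0.5635, -0.0619, 0.0153]
orientation: [-1.854, -2.53, 0.011]
force: [-0.7, -0.5, 0.4]
opening: 0.0005
[ 0.5635405  -0.06193769  0.01532389] [ 0.02996617 -0.05573586] [-0.72578063 -0.48840749  0.42579248] 0.30612121743073883
```

View pics/ov9.png

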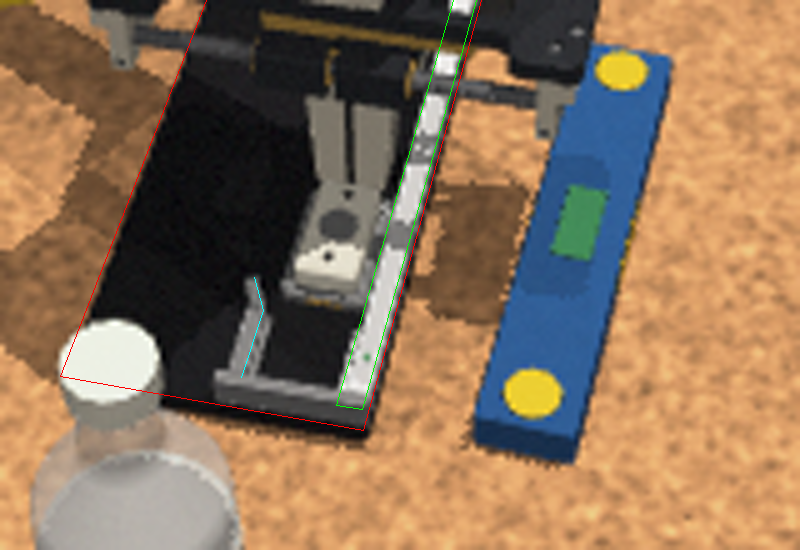

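The pod is at the mouth, flush along the rail and lined up. Pushing it in, then the last millimetres by force.

```bash
python3 -m pendant '[{"delta_pos":[-0.004,0,0],"spin":0},{"delta_pos":[-0.009,0,0],"spin":0},{"delta_pos":[-0.014,0,0],"spin":0},{"delta_pos":[-0.02,0,0],"spin":0},{"delta_pos":[-0.025,0,0],"spin":0},{"delta_pos":[-0.03,0,0],"spin":0},{"delta_pos":[-0.034,0,0],"spin":0},{"delta_pos":[-0.037,0,0],"spin":0},{"delta_pos":[-0.039,0,0],"spin":0},{"delta_pos":[-0.04,0,0],"spin":0}]'
python3 -m pendant '[{"delta_pos":[-0.001,0,0],"spin":0},{"delta_pos":[-0.002,0,0],"spin":0},{"delta_pos":[-0.003,0,0],"spin":0},{"delta_pos":[-0.004,0,0],"spin":0},{"delta_pos":[-0.004,0,0],"spin":0}]'
python3 - <<'E'
from h import *
v=np.array([.518,-.018,.31])
s=robot.read_state();print(s["tool_pos"],w2ch(v,s["tool_pos"]),s["force"],toolyaw(s)[0]-np.pi/2)
c=grab("scene");
overlay(c,v,[],"pics/ov10.png",(240,200,400,310),5)
E
```

```text
t: 13.9
tool_pos: [0.5756, -0.1001, 0.0153]
orientation: [-1.854, -2.53, 0.011]
force: [-1.1, 0.7, -0.1]
opening: 0.0005
t: 14.4
tool_pos: [0.5768, -0.1041, 0.0153]
orientation: [-1.854, -2.53, 0.011]
force: [-0.1, -0.7, 0.1]
opening: 0.0005
[ 0.57681683 -0.10405808  0.01531597] [ 0.02976048 -0.09989858] [-0.12545838 -0.6791994   0.14801339] 0.3060445678031798
```

View pics/ov10.png

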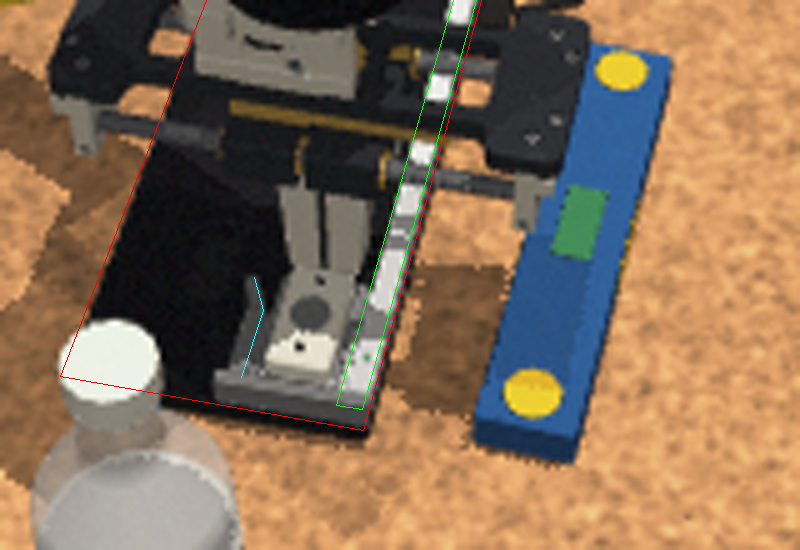

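No contact with the end wall yet. Continuing in 1 mm steps until the force rises.

```bash
python3 -m pendant '[{"delta_pos":[-0.001,0,0],"spin":0},{"delta_pos":[-0.002,0,0],"spin":0},{"delta_pos":[-0.003,0,0],"spin":0},{"delta_pos":[-0.003,0,0],"spin":0}]'
python3 -m pendant '[{"delta_pos":[-0.001,0,0],"spin":0},{"delta_pos":[-0.002,0,0],"spin":0},{"delta_pos":[-0.002,0,0],"spin":0}]'
```

```text
t: 14.85
tool_pos: [0.5773, -0.1061, 0.0152]
orientation: [-1.853, -2.529, 0.01]
force: [-2.0, 4.8, 2.2]
opening: 0.0003
t: 15.15
tool_pos: [0.5773, -0.1063, 0.0151]
orientation: [-1.851, -2.527, 0.008]
force: [-4.3, 8.6, 5.0]
opening: 0.0006
```

```bash
python3 -m pendant '[{"delta_pos":[-0.002,0,0],"spin":0},{"delta_pos":[-0.003,0,0],"spin":0},{"delta_pos":[-0.003,0,0],"spin":0}]'
python3 - <<'E'
from h import *
v=np.array([.518,-.018,.31])
s=robot.read_state();print(w2ch(v,s["tool_pos"]))
E
python3 -m pendant '[{"delta_pos":[0.006,0,0],"spin":0},{"delta_pos":[0.02,0,0],"spin":0},{"delta_pos":[0.03,0,0],"spin":0},{"delta_pos":[0.03,0,-0.03],"spin":0},{"delta_pos":[0.03,0,-0.07],"spin":0},{"delta_pos":[0.04,0,-0.11],"spin":0},{"delta_pos":[0.08,-0.02,-0.15],"spin":0},{"delta_pos":[0.12,-0.06,-0.18],"spin":0},{"delta_pos":[0.15,-0.1,-0.18],"spin":0},{"delta_pos":[0.18,-0.14,-0.18],"spin":0}]'
python3 - <<'E'
from h import *
v=np.array([.518,-.018,.31])
c=grab("scene"); home=goal(v,.0315,-.137,0); ch=goal(v,.0315,.137,0)
overlay(c,v,[(home[0],home[1],v[2]+np.pi/2)],"pics/ov11.png",(240,200,400,310),5)
for l in ("pod","charged_pod"):
    for d in robot.mark_of("scene",l)[:4]: X=toworld(c,d["location"]);print("scene",l,round(d["score"],2),np.round(X,4),w2ch(v,X))
c=grab("top");overlay(c,v,[(home[0],home[1],v[2]+np.pi/2),(ch[0],ch[1],v[2]+np.pi/2)],"pics/ov12.png",(265,135,425,240),5)
for l in ("pod","charged_pod"):
    for d in robot.mark_of("top",l)[:4]: X=toworld(c,d["location"]);print("top",l,round(d["score"],2),np.round(X,4),w2ch(v,X))
E
```

```text
t: 15.45
tool_pos: [0.5774, -0.1065, 0.0151]
orientation: [-1.848, -2.524, 0.005]
force: [-5.3, 12.4, 7.6]
opening: 0.0007
[ 0.02958191 -0.1023865 ]
t: 16.45
tool_pos: [0.4107, 0.0156, 0.1983]
orientation: [-1.849, -2.527, 0.002]
force: [-0.8, -0.5, 2.2]
opening: 0.0007
scene pod 0.85 [ 0.3347 -0.1541 -0.0021] [-0.21610354 -0.07367773]
scene pod 0.68 [ 0.5864 -0.1402  0.0152] [ 0.02788878 -0.1372488 ]
scene pod 0.53 [ 0.3485 -0.0369  0.0013] [-0.16719951  0.03373471]
scene pod 0.49 [0.3278 0.1413 0.0018] [-0.13248317  0.2097572 ]
scene charged_pod 0.55 [0.4995 0.1205 0.015 ] [0.02464251 0.13757306]
top pod 0.62 [ 0.5957 -0.1388  0.0082] [ 0.03711371 -0.13874931]
top pod 0.61 [ 0.3224  0.1372 -0.0015] [-0.13893327  0.20746782]
top pod 0.43 [ 0.3323 -0.1513  0.0005] [-0.21751478 -0.0703174 ]
top charged_pod 0.52 [0.5043 0.1195 0.0122] [0.02886293 0.13515637]
```

View pics/ov11.png

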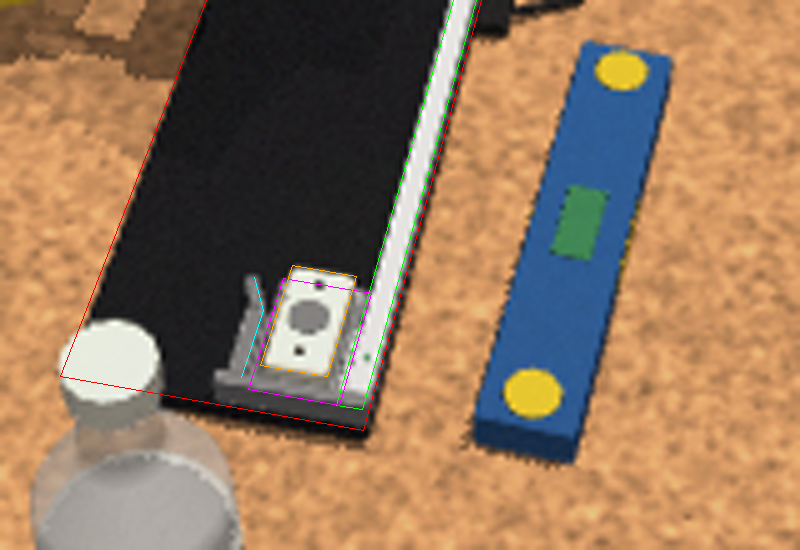

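View pics/ov12.png

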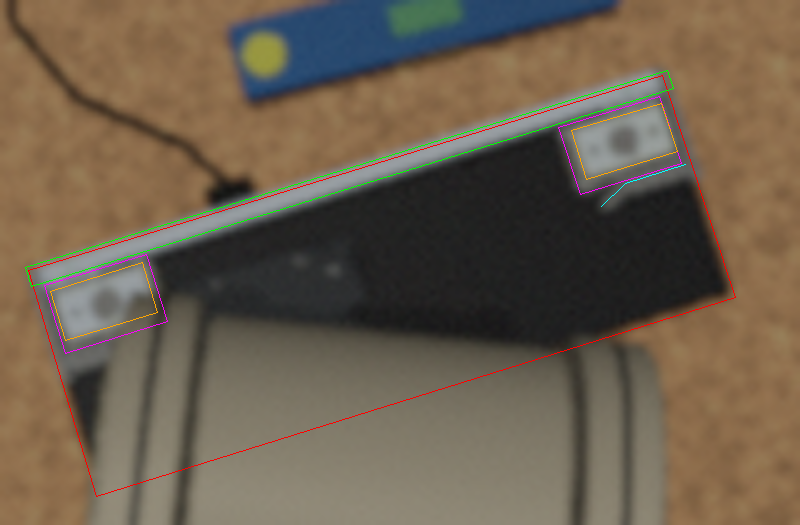

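Both overlays put the pod on the predicted home pose: housing at crop (310,320) in the scene view and (624,142) in the top view. The fingers are well clear. I'll let the arm settle and hand in.

```bash
python3 -m pendant '[{"delta_pos":[0,0,0],"spin":0},{"delta_pos":[0,0,0],"spin":0},{"delta_pos":[0,0,0],"spin":0}]'
python3 - <<'E'
from h import *
s=robot.read_state();print(s["t"],s["tool_pos"],s["force"],np.abs(s["dq"]).max())
robot.close_job()
E
```

```text
t: 17.05
tool_pos: [0.4125, 0.0143, 0.1967]
orientation: [-1.849, -2.524, 0.005]
force: [-0.5, -0.3, -0.3]
opening: 0.0006
17.05 [0.41249259 0.01432199 0.19670421] [-0.47815905 -0.3004541  -0.26276777] 0.008280727092668635
the job is handed in; nothing more can be done
```

The pod is home in the free bay, and I handed the job in at 17 s. No verdict was reported, so the result rests on my own checks.

**What I did:** With the gripper shut, I pushed the pod flat against the rail with its centre at about charger y = +12 mm. Then I turned the tool a quarter turn and slid the pod along the rail from behind. I stopped when the push force rose to about 13 N and the fingers no longer advanced, then backed off and lifted clear.

**Last checks:**
- **Loose pod along the bay:** At the stop, the fingers were at y = -102.4 mm, against -102.5 mm expected for a pod against the end wall. The scene and top network marks gave y = -137 and -139 mm, and home is -137.
- **Loose pod sideways:** The two marks disagreed, with x = 28 mm (scene) and 37 mm (top) against 31.5 mm nominal. The top value is just outside the 27–36 mm limit. I put this down to calibration and network error, because both picture overlays show the pod in the bay, parallel to the rail.
- **Charged pod:** It looks unmoved in the top overlay. Its network marks stayed within about 5 mm of the first ones, so they alone cannot show small movements.
- **Robot and other objects:** The wrist force was below 1 N at the end, so the robot touches nothing. The bottle and level look unmoved in the last pictures. The mug and spacer were out of frame or hidden at the end, but the arm never touched them as far as I could tell.

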